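# Find the specimen jar lid that rocks and press it home

### The arm

A 6-joint arm with a two-finger parallel gripper is mounted at the origin on the work surface. World frame = base frame: x ahead of the robot, y to its left, z up, the work surface at z = 0. Lengths are in m, angles in degrees, forces in N, time in s.
With the tool pointing down it reaches from about 0.3 to 0.75 m from the base axis. Payload 8.5 kg.
Tool frame: the origin (TCP) lies at the very end of the fingers, on their centre line; the grasp point (between the pads) lies 19 mm behind it; z points along the fingers, y is the line along which they close (so a half turn about z gives the same grasp; the last joint's range is limited). The gripper opens to 85 mm and grips with 20 to 120 N. Pads are 22 mm wide; open, the fingers measure 114 mm over their backs; the gripper's body (76 mm by 85 mm) begins 54 mm behind the grasp point. The pads swing forward as they close: fully open they stand 13 mm farther back than shut.
Start: joints at [-86.591, 21.807, 74.336, -0, 83.858, -12.336], TCP at [0.149, -0.529, 0.231] pointing down, gripper open.
Joint ranges: [-178.18, 178.18], [-50.72, 133.34], [12.68, 142.11], [-81.47, 261.47], [9.98, 163.14], [-165.26, 165.26]. Speed limits (degrees/s): [136.94, 136.94, 180, 180, 180, 180].

### API

Orientations are given as a 3x3 rotation matrix whose columns are the frame's x, y, z axes.
In Python, from rig import env gives the robot as it stands.
- The arm moves only by the tool move_arm, never from a script. Its argument "plan" is a list of rows, each a list of 7 numbers: the turn, a rotation vector about the tool's x, y, z in degrees, then the shift along the tool's x, y, z in cm, then the gripper command: -1 is shut, 1 is fully open, values between are in proportion. In form: [[ax, ay, az, tx, ty, tz, jaw], ...]. A call has 1 to 5 rows; each row is the pose to reach, as a shift and turn from the pose commanded when the call began, along the tool's axes at that moment; what a row does not reach only later rows make up. A row lasts 1/10 s, in which the tool goes at most 50 mm and 8.59 degrees, less where a joint would pass 70% of its speed; a pose out of reach is approached as far as the arm can. A call with a gripper value outside its range is refused whole. The fingers move at their own pace and stop on an object; "squeeze" is the grip in N (left out, the last holds). Time passes only in rows, so rows that repeat a pose let the fingers close. It gives the time, the measured TCP pose, the force, the opening and the grip force at its end, in the units of the state.
- env.observe(): the state, without advancing time (a new reading comes with each control period).
- env.get_image(name): name is "scene" or "top"; returns a dict with "color" (400x640x3 uint8, red, green, blue), "fov_y" (degrees; the focal length in pixels is half the picture's height over the tangent of half this angle, whatever the lens; pixels are square), "cx", "cy" (the principal point, pixels), "R" (3x3) and "t" (3): a world point X has camera coordinates R X + t. Camera axes: x right, y down, z forward; pixel columns grow to the right and rows downward; lengths in m; the calibration is good to about 2 mm. A picture is of the moment at which its call begins. There is no depth.
- env.close_job(): hands the job in; it is judged then, once.
Trained networks look in a picture, given as the dict that the camera call returned (one of the last four; its "shot" number tells which), for a name from the list of things; names that differ only in an ending like _2 or _b are one class to them, and where a whole thing is asked for, a point or a joint stands for the part that bears it (a point fixed in the world has none). Each returns a list of dicts, best first, with "conf" (0 to 1); they miss things now and then, are a little off and sometimes report something else, mostly with a low value. They report only what shows in the picture. A call takes as long as a camera call.
- env.outline_of(target, picture): "mask" (400x640 bool, what is visible of it) and "bbox" ([centre column, centre row, width, height] in pixels, round what is visible of it).
- env.tip_of(target, picture): "pixel" ([column, row] in pixels: a listed point, or the origin of a listed thing).
The state is a dict: "time_s": time; "q": joint angles; "qvel": joint speeds; "joint_efforts": joint torques, N m; "position": TCP position; "tool_rot": TCP orientation; "ft_force": force on the tool from outside, world axes, zero at the start; "wrist_torque": the same for the moment, N m; "grip_width": finger opening in m; "gripper_force": force on a finger pad.
Only numpy, scipy, OpenCV 4.12 (cv2) and the standard library are available. Lean on these libraries where they do the work, as an engineer would, in place of code of your own. Each camera call takes 0.05 s, during which the arm holds its last target. There are 200 camera calls.

### The job

One of the four jars in the wooden tray has a lid that is not snapped on and rocks when its edge is pressed. Test the lids lightly with a fingertip near the edge until you find it, then push that one down firmly in the middle until it is fully seated, and let go. Push hard on no other lid, lift nothing and leave the other things where they are.

Things in the scene. Friction and masses are not known exactly. Their poses are not given: they have to be found in the camera images.
- lid_a: white ribbed snap lid of a specimen jar, 66 mm across, 14 mm thick, flat top; one of four alike. Origin: centre of its top face, z up out of it. The top is 90 to 98 mm above the table; jars sit at different depths, so height says nothing about fit. All jars stand on foam: jar and lid sink together and spring back, 1.5 N to start, then 1.2 N per mm, up to 20 mm.
- lid_b: like lid_a. Three of the four lids are home: pressed at the edge they sink with the jar but do not tilt. The loose one (any of the four, in any cell) looks much the same but sits 4 mm short of home: 3 N at 20 mm from its centre tips it 0.1 rad towards the push, 6 N 0.17 rad, and it comes back level when released.
- lid_c: like lid_a. To seat the loose lid: 14 N in its middle (18 N if 5 mm off the middle) drives it 4 mm down on its jar, where it stays and rocks no more; meanwhile the jar sinks 10 to 14 mm into the foam, and rises again on release. Pushing at its edge with less than 15 N only rocks it.
- lid_d: like lid_a. A light test is 3 to 6 N; more than 10 N on a lid that is already home is too hard. Neighbouring cells are 88 or 89 mm apart, and the lids stand clear above the cell walls.
- tray: divided bamboo tray, fixed, 188 x 276 x 55 mm, six cells in two rows of three (three along its y axis); origin: centre of its underside, y along its longer side. Four cells hold jars, one a vial, one a roll of tape, in any order
- vial: amber glass vial with a metal cap, 38 mm across, 56 mm high, loose in a cell (its top 78 mm above the table); origin: centre of its underside; to be left alone
- tape: roll of paper tape, 60 mm across, 24 mm high, lying loose in a cell (top 46 mm above the table); origin: centre of its underside; to be left alone
- phone: black phone, 150 x 73 x 9 mm, lying on the table to the right; origin: centre of its underside; to be left alone
- stamp: self-inking stamp, 45 x 70 x 58 mm, on the table to the left; origin: centre of its underside; to be left alone
- mug: white mug, 78 mm across, 92 mm high, on the table to the left; origin: centre of its underside; to be left alone
- gel: white bottle of hand gel, 60 mm across, 150 mm high, on the table to the right; origin: centre of its underside; to be left alone

How it is judged:
By the outcome, as a careful person would: the job done as asked, in the order asked, and still so for the second after the job is handed in, with the robot touching nothing.
It also fails if it takes over 48 s, if anything falls off the work surface, if the arm or the gripper's body presses on something with over 40 N, if the wrist force passes 120 N, or if a joint passes its speed limit or range.

## Working session

There is one attempt and no reset: what is moved stays moved. The work goes in short steps, Python scripts to look and compute and a tool call to move; the robot and the scene stay as the last step left them, time stands still between calls to the robot, and variables do not carry over. Pictures are saved under pics/ and viewed, at most 10 in all, crops included, and the job is handed in when it is done.

Besides the shell and the picture viewer there is one more tool, called after "Emit:" by a JSON object that holds its "method" and its "body". move_arm: Moves the arm, as the interface text tells. Its arguments: {"type":"object","properties":{"plan":{"type":"array"},"squeeze":{"type":"number"}},"required":["plan"]}

```bash
mkdir -p pics
cat > h.py <<'E'
import numpy as np,cv2
from rig import env
def ray(p,px,z):
    f=200/np.tan(np.radians(p["fov_y"])/2)
    R=np.array(p["R"]);t=np.array(p["t"])
    d=R.T@np.array([(px[0]-p["cx"])/f,(px[1]-p["cy"])/f,1]);c=-R.T@t
    return c+d*(z-c[2])/d[2]
E
python3 - <<'E'
from h import *
ims=[]
for n in("top","scene"):
    p=env.get_image(n);ims.append(p["color"][:,:,::-1])
    print(n,-np.array(p["R"]).T@np.array(p["t"]),p["fov_y"])
    for o,z in(("lid_a",.094),("vial",.022),("tape",.022),("tray",0)):
        for r in env.tip_of(o,p): print(o,round(r["conf"],2),np.round(r["pixel"],1),np.round(ray(p,r["pixel"],z),4))
cv2.imwrite("pics/top.png",ims[0]);cv2.imwrite("pics/scene.png",ims[1])
s=env.observe();print(s["time_s"],s["position"],np.round(s["tool_rot"],3),s["ft_force"])
E
```

```text
top [ 0.43760171 -0.01629109  1.48597244] 43.224326609399434
lid_a 0.97 [324.5 202.9] [ 0.5319 -0.0222  0.094 ]
lid_a 0.87 [393.5 202.1] [ 0.5358 -0.2126  0.094 ]
lid_a 0.69 [386.6 166.5] [ 0.6347 -0.1938  0.094 ]
lid_a 0.66 [354.7 172.4] [ 0.6175 -0.1053  0.094 ]
vial 0.43 [319.6 176.8] [ 0.613  -0.0076  0.022 ]
tape 0.54 [353.8 207.1] [ 0.5253 -0.1077  0.022 ]
tape 0.47 [385.9 168.4] [ 0.6393 -0.2009  0.022 ]
tray 0.91 [353.3 190.1] [ 0.5769 -0.1074  0.    ]
tray 0.46 [324.7 204.2] [ 0.5345 -0.0233  0.    ]
scene [ 1.03196666 -0.6226233   0.71441105] 57.89626003772075
lid_a 0.98 [267.8 225.9] [ 0.5356 -0.1876  0.094 ]
lid_a 0.85 [317.8 220.7] [ 0.6191 -0.094   0.094 ]
lid_a 0.78 [307.4 193.5] [ 0.528  -0.0263  0.094 ]
lid_a 0.76 [294.9 245.7] [ 0.6315 -0.195   0.094 ]
lid_a 0.72 [220.  333.2] [ 0.6711 -0.4486  0.094 ]
vial 0.72 [219.5 336.9] [ 0.6349 -0.4344  0.022 ]
vial 0.65 [335.2 226.1] [ 0.6221 -0.0191  0.022 ]
tape 0.76 [289.9 228.5] [ 0.5318 -0.106   0.022 ]
tray 0.92 [302.4 242.8] [ 0.5794 -0.1093  0.    ]
0.5 [ 0.14922869 -0.52933117  0.23129195] [[ 0.962  0.271 -0.   ]
 [ 0.271 -0.962  0.   ]
 [-0.    -0.    -1.   ]] [-0.26584658 -0.00754973  0.51542937]
```

View pics/top.png

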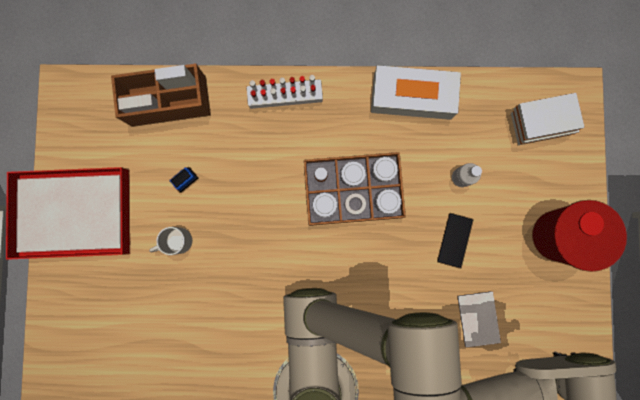

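View pics/scene.png

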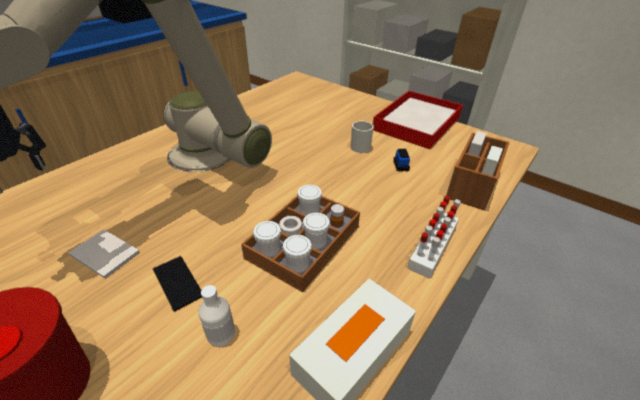

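The top view shows the vial at (320,174), the tape at (355,205) and the lids at (324,204), (389,202), (385,168) and (353,173). The scene view agrees. Next I'll refine the centres with a grid fit.

```bash
python3 - <<'E'
from h import *
from scipy.optimize import least_squares
obs=[]
cells=np.array([[sx*.044,sy*.0885] for sx in(-1,1) for sy in(-1,0,1)])
g0=np.array([.577,-.108]);
for n in("top","scene"):
    p=env.get_image(n)
    for r in env.tip_of("lid_a",p)+env.tip_of("lid_b",p):
        obs.append((n,ray(p,r["pixel"],.094)[:2]))
    for r in env.outline_of("lid_a",p):
        m=r["mask"]; (c,_),w,h=0,0,0 if 0 else 0
E
python3 - <<'E'
from h import *
from scipy.optimize import least_squares
cells=np.array([[sx*.044,sy*.0885] for sx in(-1,1) for sy in(-1,0,1)])
pts=[]
for n in("top","scene"):
    p=env.get_image(n)
    for r in env.tip_of("lid_a",p): pts.append((n,"tip",r["conf"],ray(p,r["pixel"],.094)[:2]))
    for r in env.outline_of("lid_a",p):
        pts.append((n,"box",r["conf"],ray(p,r["bbox"][:2],.094 if n=="top" else .088)[:2])); print(n,r["conf"],np.round(r["bbox"],1))
P=np.array([q[3] for q in pts if abs(q[3][1]+.108)<.13])
def W(v): c,s=np.cos(v[2]),np.sin(v[2]); return v[:2]+cells@np.array([[c,-s],[s,c]]).T
def f(v):
    d=P[:,None]-W(v)[None]; i=np.argmin((d**2).sum(2),1); return d[range(len(P)),i].ravel()
v=least_squares(f,[.577,-.108,-.06],loss="soft_l1",f_scale=.004).x
print(v[:2],np.degrees(v[2]))
w=W(v);s=env.observe();R=np.array(s["tool_rot"])
for k,c in enumerate(w):
    print(k,np.round(c,4),"tool cm",np.round(R.T@(np.r_[c,.13]-s["position"])*100,2),[ (q[0][0]+q[1],round(q[2],2),np.round((q[3]-c)*1000,1).tolist()) for q in pts if np.linalg.norm(q[3]-c)<.03])
E
```

```text
top 0.94 [356.  175.3  23.2  23.7]
top 0.87 [326.9 203.1  23.6  20.6]
top 0.8 [385.2 171.1  21.1  26. ]
top 0.57 [391.8 202.2  20.6  25.8]
scene 0.94 [309.1 194.3  29.4  18.3]
scene 0.89 [318.7 224.1  25.6  24.4]
scene 0.82 [267.9 232.2  27.6  24.2]
scene 0.57 [296.9 248.7  26.6  22.7]
[ 0.57776968 -0.10770335] 4.347030530718614
0 [ 0.5406 -0.1993] tool cm [ 46.63 -21.15  10.13] [('ttip', 0.71, [-6.0, -3.1]), ('tbox', 0.57, [-5.1, -8.6]), ('stip', 0.76, [-9.4, 9.5]), ('sbox', 0.82, [6.1, 0.2])]
1 [ 0.5339 -0.111 ] tool cm [ 48.37 -29.83  10.13] []
2 [ 0.5272 -0.0228] tool cm [ 50.12 -38.5   10.13] [('ttip', 0.71, [6.5, -7.4]), ('tbox', 0.87, [4.2, -6.1]), ('stip', 0.9, [-10.9, 1.8]), ('sbox', 0.94, [1.9, 2.5])]
3 [ 0.6284 -0.1926] tool cm [ 55.25 -19.41  10.13] [('ttip', 0.97, [2.7, 1.1]), ('tbox', 0.8, [-6.6, 2.8]), ('stip', 0.93, [6.0, 0.3]), ('sbox', 0.57, [9.2, -2.5])]
4 [ 0.6216 -0.1044] tool cm [ 57.   -28.09  10.13] [('tbox', 0.94, [-12.2, -4.6]), ('stip', 0.79, [-2.2, 5.8]), ('sbox', 0.89, [3.1, 7.1])]
5 [ 0.6149 -0.0161] tool cm [ 58.75 -36.76  10.13] []Traceback (most recent call last):
  File "<stdin>", line 11, in <module>
TypeError: cannot unpack non-iterable int object
```

```bash
cat >> h.py <<'E'
def proj(p,X):
    f=200/np.tan(np.radians(p["fov_y"])/2); c=np.array(p["R"])@X+np.array(p["t"])
    return np.array([p["cx"]+f*c[0]/c[2],p["cy"]+f*c[1]/c[2]])
E
python3 - <<'E'
from h import *
v=[.5778,-.1077,np.radians(4.35)]
cells=np.array([[sx*.044,sy*.0885] for sx in(-1,1) for sy in(-1,0,1)])
c,s=np.cos(v[2]),np.sin(v[2]);w=v[:2]+cells@np.array([[c,-s],[s,c]]).T
out=[]
for n,x0,y0 in(("top",290,140),("scene",235,165)):
    p=env.get_image(n);S=6
    W,H=130,100
    im=cv2.resize(p["color"][y0:y0+H,x0:x0+W,::-1],None,fx=S,fy=S,interpolation=cv2.INTER_CUBIC)
    for k in(0,2,3,4):
        ring=[((proj(p,np.r_[w[k]+.033*np.array([np.cos(a),np.sin(a)]),.094])-[x0,y0]+.5)*S).astype(int) for a in np.linspace(0,6.283,40)]
        cv2.polylines(im,[np.array(ring)],True,(0,0,255),1)
    rect=[((proj(p,np.r_[v[:2]+np.array([[c,-s],[s,c]])@np.array(q),.055])-[x0,y0]+.5)*S).astype(int) for q in((.094,.138),(.094,-.138),(-.094,-.138),(-.094,.138))]
    cv2.polylines(im,[np.array(rect)],True,(0,255,0),1)
    cv2.imwrite(f"pics/crop_{n}.png",im)
E
```

```text
(no output)
```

View pics/crop_top.png

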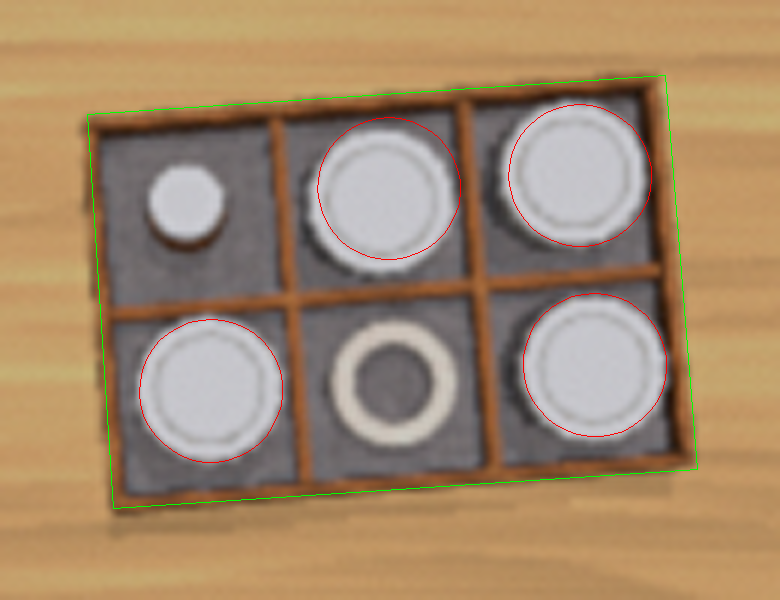

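View pics/crop_scene.png

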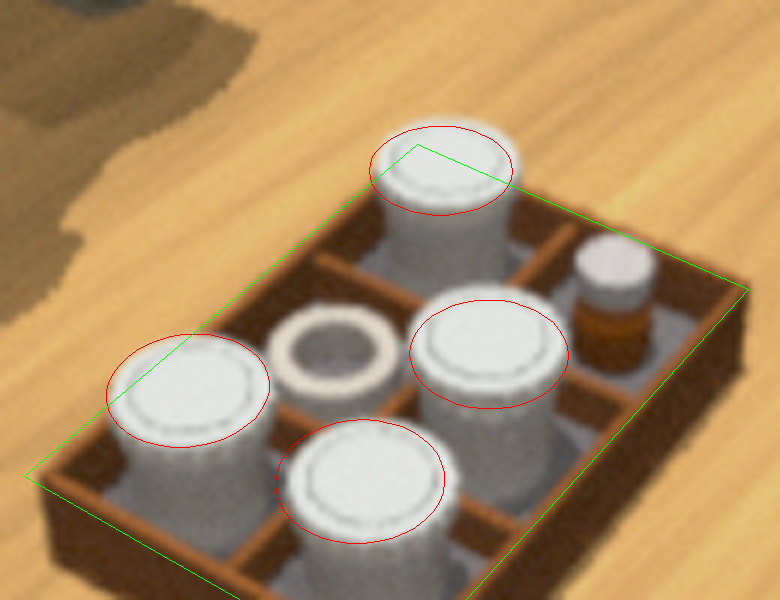

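The overlay fits to within a few mm. The middle far lid sits about 5 mm nearer the base and 3 mm further left, and the front right and left lids are on the rings. I'll start with the near-right lid.

Emit:
{"method": "move_arm", "body": {"plan": [[0,0,0,4,-1.9,0,-1],[0,0,0,8,-3.8,0,-1],[0,0,0,12,-5.7,0,-1],[0,0,0,16,-7.6,0,-1],[0,0,0,20,-9.5,0,-1]], "squeeze": 40}}

```text
time_s: 1.6
position: [0.317, -0.3823, 0.2315]
tool_rot: [[0.963, 0.271, 0.0], [0.271, -0.963, -0.0], [0.0, 0.0, -1.0]]
ft_force: [1.1, -0.9, 0.1]
grip_width: 0.0123
gripper_force: 0.0
```

Emit:
{"method": "move_arm", "body": {"plan": [[0,0,0,4,-1.9,0,-1],[0,0,0,8,-3.8,0,-1],[0,0,0,12,-5.7,0,-1],[0,0,0,16,-7.6,1,-1],[0,0,0,20,-9.5,2,-1]]}}

```text
time_s: 2.1
position: [0.484, -0.2366, 0.2114]
tool_rot: [[0.962, 0.271, 0.001], [0.271, -0.962, -0.001], [0.001, 0.001, -1.0]]
ft_force: [-0.1, -0.3, 0.4]
grip_width: 0.0001
gripper_force: 0.0
```

Emit:
{"method": "move_arm", "body": {"plan": [[0,0,0,4.2,-2.1,2,-1],[0,0,0,4.2,-2.1,6,-1],[0,0,0,4.2,-2.1,9.5,-1],[0,0,0,4.2,-2.1,10.5,-1],[0,0,0,4.2,-2.1,10.5,-1]]}}

```text
time_s: 2.6
position: [0.5171, -0.2063, 0.1057]
tool_rot: [[0.963, 0.271, -0.002], [0.271, -0.963, 0.001], [-0.001, -0.002, -1.0]]
ft_force: [-0.3, 0.2, 1.2]
grip_width: 0.0001
gripper_force: 0.0
```

Emit:
{"method": "move_arm", "body": {"plan": [[0,0,0,0,0,0.5,-1],[0,0,0,0,0,0.7,-1],[0,0,0,0,0,0.7,-1]]}}

```text
time_s: 2.9
position: [0.5176, -0.2067, 0.1002]
tool_rot: [[0.963, 0.271, 0.001], [0.271, -0.963, -0.001], [0.001, 0.001, -1.0]]
ft_force: [0.0, -0.7, -0.5]
grip_width: -0.0002
gripper_force: 0.0
```

Emit:
{"method": "move_arm", "body": {"plan": [[0,0,0,0,0,0.1,-1],[0,0,0,0,0,0.1,-1],[0,0,0,0,0,0.1,-1]]}}

```text
time_s: 3.2
position: [0.5175, -0.2064, 0.0985]
tool_rot: [[0.962, 0.271, 0.0], [0.271, -0.962, -0.0], [0.0, 0.0, -1.0]]
ft_force: [-0.2, -0.4, 0.5]
grip_width: 0.0
gripper_force: 0.0
```

Emit:
{"method": "move_arm", "body": {"plan": [[0,0,0,0,0,0.1,-1],[0,0,0,0,0,0.1,-1],[0,0,0,0,0,0.1,-1]]}}

```text
time_s: 3.5
position: [0.5174, -0.2063, 0.0973]
tool_rot: [[0.962, 0.271, -0.0], [0.271, -0.962, 0.0], [-0.0, -0.0, -1.0]]
ft_force: [-0.9, 0.2, 0.4]
grip_width: 0.0003
gripper_force: 0.0
```

Emit:
{"method": "move_arm", "body": {"plan": [[0,0,0,0,0,0.1,-1],[0,0,0,0,0,0.1,-1],[0,0,0,0,0,0.1,-1]]}}

```text
time_s: 3.8
position: [0.5174, -0.2063, 0.0963]
tool_rot: [[0.962, 0.271, -0.0], [0.271, -0.962, 0.0], [-0.0, -0.0, -1.0]]
ft_force: [-0.1, 0.8, -0.3]
grip_width: -0.0003
gripper_force: 0.0
```

Emit:
{"method": "move_arm", "body": {"plan": [[0,0,0,0,0,0.1,-1],[0,0,0,0,0,0.1,-1],[0,0,0,0,0,0.1,-1]]}}

```text
time_s: 4.1
position: [0.5174, -0.2063, 0.0953]
tool_rot: [[0.962, 0.271, -0.0], [0.271, -0.962, 0.0], [-0.0, -0.0, -1.0]]
ft_force: [0.4, -0.4, 0.0]
grip_width: 0.0001
gripper_force: 0.0
```

Emit:
{"method": "move_arm", "body": {"plan": [[0,0,0,0,0,0.1,-1],[0,0,0,0,0,0.1,-1],[0,0,0,0,0,0.1,-1]]}}

```text
time_s: 4.4
position: [0.5174, -0.2063, 0.0943]
tool_rot: [[0.962, 0.271, -0.0], [0.271, -0.962, 0.0], [-0.0, -0.0, -1.0]]
ft_force: [0.9, 0.5, 0.1]
grip_width: -0.0
gripper_force: 0.0
```

Emit:
{"method": "move_arm", "body": {"plan": [[0,0,0,0,0,0.1,-1],[0,0,0,0,0,0.1,-1],[0,0,0,0,0,0.1,-1]]}}

```text
time_s: 4.7
position: [0.5174, -0.2063, 0.0933]
tool_rot: [[0.962, 0.271, -0.0], [0.271, -0.962, 0.0], [-0.0, -0.0, -1.0]]
ft_force: [-0.0, 0.2, 0.1]
grip_width: 0.0001
gripper_force: 0.0
```

Emit:
{"method": "move_arm", "body": {"plan": [[0,0,0,0,0,0.1,-1],[0,0,0,0,0,0.1,-1],[0,0,0,0,0,0.1,-1]]}}

```text
time_s: 5.0
position: [0.5174, -0.2063, 0.0923]
tool_rot: [[0.962, 0.271, -0.0], [0.271, -0.962, 0.0], [-0.0, -0.0, -1.0]]
ft_force: [0.0, 0.5, -0.5]
grip_width: -0.0001
gripper_force: 0.0
```

Emit:
{"method": "move_arm", "body": {"plan": [[0,0,0,0,0,0.1,-1],[0,0,0,0,0,0.1,-1],[0,0,0,0,0,0.1,-1]]}}

```text
time_s: 5.3
position: [0.5174, -0.2063, 0.0913]
tool_rot: [[0.962, 0.271, -0.0], [0.271, -0.962, 0.0], [-0.0, -0.0, -1.0]]
ft_force: [0.4, 0.1, -0.3]
grip_width: 0.0001
gripper_force: 0.0
```

Emit:
{"method": "move_arm", "body": {"plan": [[0,0,0,0,0,0.1,-1],[0,0,0,0,0,0.1,-1],[0,0,0,0,0,0.1,-1]]}}

```text
time_s: 5.6
position: [0.5175, -0.2064, 0.0905]
tool_rot: [[0.962, 0.271, 0.0], [0.271, -0.962, -0.0], [0.0, 0.0, -1.0]]
ft_force: [1.4, 0.2, 2.1]
grip_width: -0.0
gripper_force: 0.9
```

Emit:
{"method": "move_arm", "body": {"plan": [[0,0,0,0,0,0.1,-1],[0,0,0,0,0,0.1,-1],[0,0,0,0,0,0.1,-1]]}}

```text
time_s: 5.9
position: [0.5175, -0.2064, 0.0895]
tool_rot: [[0.962, 0.271, 0.0], [0.271, -0.962, -0.0], [0.0, 0.0, -1.0]]
ft_force: [-0.7, -0.2, 2.2]
grip_width: 0.0001
gripper_force: 1.5
```

Emit:
{"method": "move_arm", "body": {"plan": [[0,0,0,0,0,0.1,-1],[0,0,0,0,0,0.1,-1],[0,0,0,0,0,0.1,-1]]}}

```text
time_s: 6.2
position: [0.5175, -0.2064, 0.0884]
tool_rot: [[0.962, 0.271, 0.0], [0.271, -0.962, -0.0], [0.0, 0.0, -1.0]]
ft_force: [-1.3, 0.4, 5.1]
grip_width: 0.0
gripper_force: 2.1
```

Run:
```python
from h import *
p=env.get_image("scene")
cv2.imwrite("pics/c3.png",cv2.resize(p["color"][165:265,235:365,::-1],None,fx=6,fy=6,interpolation=cv2.INTER_CUBIC))
```

```text
(no output)
```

View pics/c3.png

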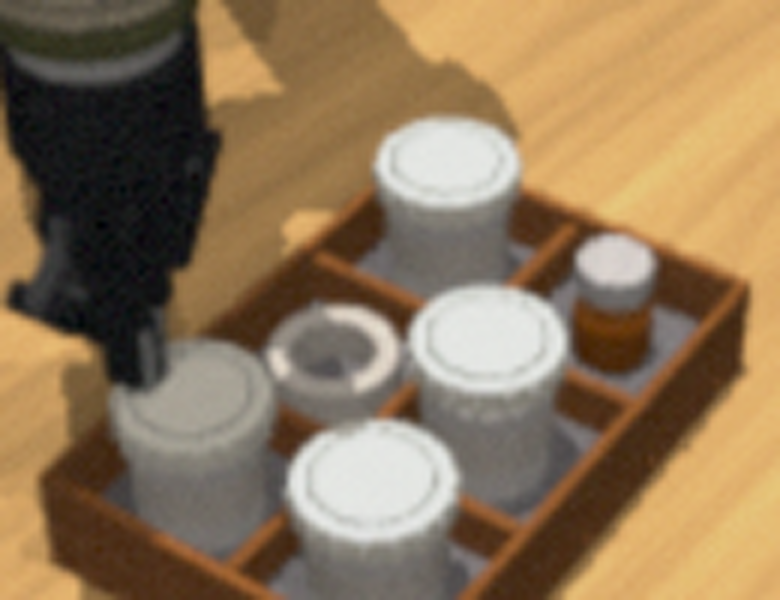

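The finger is on the near edge of the near-right lid, around (140,375). The force is noisy, so I'll average it.

```bash
cat >> h.py <<'E'
def avg(n=10):
    L=[]
    for i in range(n):
        env.get_image("top"); s=env.observe(); L.append([*s["ft_force"],*s["wrist_torque"],s["gripper_force"],s["position"][2]*1000])
    L=np.array(L);print(s["time_s"],np.round(L.mean(0),2),"sd",np.round(L.std(0),2))
E
python3 -c "
from h import *
avg(8)"
```

```text
6.65 [-1.50e-01 -1.50e-01  4.18e+00  1.00e-02  1.00e-02 -1.00e-02  2.10e+00
  8.84e+01] sd [0.38 0.41 0.38 0.04 0.03 0.03 0.01 0.02]
```

Emit:
{"method": "move_arm", "body": {"plan": [[0,0,0,0,0,0.1,-1],[0,0,0,0,0,0.1,-1],[0,0,0,0,0,0.1,-1]]}}

```text
time_s: 6.95
position: [0.5175, -0.2064, 0.0874]
tool_rot: [[0.962, 0.271, 0.0], [0.271, -0.962, -0.0], [0.0, 0.0, -1.0]]
ft_force: [-1.0, -0.8, 5.3]
grip_width: -0.0
gripper_force: 2.7
```

```bash
python3 -c "
from h import *
avg(8)"
```

```text
7.35 [-4.300e-01 -1.400e-01  5.140e+00  1.000e-02  5.000e-02 -1.000e-02
  2.680e+00  8.741e+01] sd [0.32 0.54 0.64 0.03 0.02 0.04 0.   0.01]
```

The near-right lid is home: the slope is exactly 1.2 N/mm from contact, and the pad force reads half of Fz with little noise. Next is the far-right lid.

Emit:
{"method": "move_arm", "body": {"plan": [[0,0,0,0,0,-2.3,-1],[0,0,0,4.6,0.5,-2.3,-1],[0,0,0,9.2,1.0,-2.3,-1],[0,0,0,13.7,1.5,-2.3,-1],[0,0,0,13.7,1.5,-1.4,-1]]}}

```text
time_s: 7.85
position: [0.6574, -0.1824, 0.1008]
tool_rot: [[0.962, 0.274, 0.003], [0.274, -0.962, -0.001], [0.003, 0.002, -1.0]]
ft_force: [0.1, 0.1, 0.4]
grip_width: 0.0001
gripper_force: 0.0
```

Emit:
{"method": "move_arm", "body": {"plan": [[0,0,0,0,0,0.2,-1],[0,0,0,0,0,0.2,-1],[0,0,0,0,0,0.2,-1]]}}

```text
time_s: 8.15
position: [0.6524, -0.1839, 0.0996]
tool_rot: [[0.963, 0.27, -0.001], [0.27, -0.963, 0.0], [-0.0, -0.0, -1.0]]
ft_force: [0.2, -0.6, -0.4]
grip_width: 0.0
gripper_force: 0.0
```

Emit:
{"method": "move_arm", "body": {"plan": [[0,0,0,0,0,0.1,-1],[0,0,0,0,0,0.1,-1]]}}

```text
time_s: 8.35
position: [0.653, -0.1839, 0.0987]
tool_rot: [[0.963, 0.271, 0.0], [0.271, -0.963, -0.0], [0.0, 0.0, -1.0]]
ft_force: [0.2, 0.6, -0.5]
grip_width: -0.0002
gripper_force: 0.0
```

Emit:
{"method": "move_arm", "body": {"plan": [[0,0,0,0,0,0.1,-1],[0,0,0,0,0,0.1,-1]]}}

```text
time_s: 8.55
position: [0.6532, -0.1836, 0.0973]
tool_rot: [[0.963, 0.271, -0.0], [0.271, -0.963, 0.0], [-0.0, -0.0, -1.0]]
ft_force: [-1.0, 0.0, 0.1]
grip_width: -0.0
gripper_force: 0.0
```

Emit:
{"method": "move_arm", "body": {"plan": [[0,0,0,0,0,0.1,-1],[0,0,0,0,0,0.1,-1]]}}

```text
time_s: 8.75
position: [0.6533, -0.1836, 0.0962]
tool_rot: [[0.962, 0.271, -0.0], [0.271, -0.962, 0.0], [-0.0, -0.0, -1.0]]
ft_force: [0.3, 0.5, -0.5]
grip_width: -0.0004
gripper_force: 0.0
```

Emit:
{"method": "move_arm", "body": {"plan": [[0,0,0,0,0,0.1,-1],[0,0,0,0,0,0.1,-1]]}}

```text
time_s: 8.95
position: [0.6533, -0.1835, 0.0951]
tool_rot: [[0.962, 0.271, -0.0], [0.271, -0.962, 0.0], [-0.0, -0.0, -1.0]]
ft_force: [0.7, -0.3, 0.5]
grip_width: 0.0003
gripper_force: 0.0
```

Emit:
{"method": "move_arm", "body": {"plan": [[0,0,0,0,0,0.1,-1],[0,0,0,0,0,0.1,-1]]}}

```text
time_s: 9.15
position: [0.6533, -0.1836, 0.0941]
tool_rot: [[0.962, 0.271, -0.0], [0.271, -0.962, 0.0], [-0.0, -0.0, -1.0]]
ft_force: [0.2, 0.3, 0.0]
grip_width: -0.0
gripper_force: 0.0
```

Emit:
{"method": "move_arm", "body": {"plan": [[0,0,0,0,0,0.1,-1],[0,0,0,0,0,0.1,-1]]}}

```text
time_s: 9.35
position: [0.6533, -0.1836, 0.0932]
tool_rot: [[0.962, 0.271, -0.0], [0.271, -0.962, 0.0], [-0.0, -0.0, -1.0]]
ft_force: [1.5, -0.1, 1.3]
grip_width: 0.0001
gripper_force: 0.0
```

Emit:
{"method": "move_arm", "body": {"plan": [[0,0,0,0,0,0.1,-1],[0,0,0,0,0,0.1,-1]]}}

```text
time_s: 9.55
position: [0.6533, -0.1836, 0.0922]
tool_rot: [[0.962, 0.271, -0.0], [0.271, -0.962, 0.0], [-0.0, -0.0, -1.0]]
ft_force: [-0.3, 0.7, 0.4]
grip_width: -0.0001
gripper_force: 0.0
```

Emit:
{"method": "move_arm", "body": {"plan": [[0,0,0,0,0,0.1,-1],[0,0,0,0,0,0.1,-1],[0,0,0,0,0,0.1,-1]]}}

```text
time_s: 9.85
position: [0.6534, -0.1836, 0.0915]
tool_rot: [[0.962, 0.271, 0.0], [0.271, -0.962, -0.0], [0.0, 0.0, -1.0]]
ft_force: [-1.3, -0.7, 1.0]
grip_width: 0.0003
gripper_force: 0.7
```

Contact at about 0.0915.

Emit:
{"method": "move_arm", "body": {"plan": [[0,0,0,0,0,0.1,-1],[0,0,0,0,0,0.1,-1],[0,0,0,0,0,0.1,-1]]}}

```text
time_s: 10.15
position: [0.6534, -0.1836, 0.0905]
tool_rot: [[0.962, 0.271, 0.0], [0.271, -0.962, -0.0], [0.0, 0.0, -1.0]]
ft_force: [-0.7, -0.4, 2.7]
grip_width: -0.0006
gripper_force: 1.4
```

Emit:
{"method": "move_arm", "body": {"plan": [[0,0,0,0,0,0.1,-1],[0,0,0,0,0,0.1,-1],[0,0,0,0,0,0.1,-1]]}}

```text
time_s: 10.45
position: [0.6534, -0.1836, 0.0895]
tool_rot: [[0.962, 0.271, 0.0], [0.271, -0.962, -0.0], [0.0, 0.0, -1.0]]
ft_force: [0.2, -0.0, 4.6]
grip_width: -0.0002
gripper_force: 2.0
```

Emit:
{"method": "move_arm", "body": {"plan": [[0,0,0,0,0,0.1,-1],[0,0,0,0,0,0.1,-1],[0,0,0,0,0,0.1,-1]]}}

```text
time_s: 10.75
position: [0.6534, -0.1836, 0.0885]
tool_rot: [[0.962, 0.271, 0.0], [0.271, -0.962, -0.0], [0.0, 0.0, -1.0]]
ft_force: [-1.1, 1.0, 5.1]
grip_width: 0.0001
gripper_force: 2.5
```

The far-right lid is home too. Next is the far-middle lid.

Emit:
{"method": "move_arm", "body": {"plan": [[0,0,0,0,0,-2.2,-1],[0,0,0,0.4,-3.0,-2.2,-1],[0,0,0,0.8,-6.0,-2.2,-1],[0,0,0,1.2,-8.9,-2.2,-1],[0,0,0,1.2,-8.9,-1.3,-1]]}}

```text
time_s: 11.25
position: [0.6406, -0.0914, 0.1018]
tool_rot: [[0.962, 0.275, 0.001], [0.275, -0.962, 0.001], [0.001, -0.0, -1.0]]
ft_force: [0.8, 0.1, -0.0]
grip_width: -0.0001
gripper_force: 0.0
```

Emit:
{"method": "move_arm", "body": {"plan": [[0,0,0,0,0,0.3,-1],[0,0,0,0,0,0.3,-1],[0,0,0,0,0,0.3,-1]]}}

```text
time_s: 11.55
position: [0.6408, -0.0957, 0.098]
tool_rot: [[0.963, 0.27, -0.0], [0.27, -0.963, -0.0], [-0.0, -0.0, -1.0]]
ft_force: [-0.3, 0.8, 0.1]
grip_width: 0.0
gripper_force: 0.0
```

Emit:
{"method": "move_arm", "body": {"plan": [[0,0,0,0,0,0.1,-1],[0,0,0,0,0,0.1,-1],[0,0,0,0,0,0.1,-1]]}}

```text
time_s: 11.85
position: [0.6408, -0.095, 0.0974]
tool_rot: [[0.963, 0.271, 0.0], [0.271, -0.963, -0.0], [0.0, 0.0, -1.0]]
ft_force: [0.3, -0.0, 0.9]
grip_width: 0.0
gripper_force: 0.0
```

Emit:
{"method": "move_arm", "body": {"plan": [[0,0,0,0,0,0.1,-1],[0,0,0,0,0,0.1,-1],[0,0,0,0,0,0.1,-1]]}}

```text
time_s: 12.15
position: [0.6407, -0.0946, 0.0963]
tool_rot: [[0.962, 0.271, -0.0], [0.271, -0.962, 0.0], [0.0, -0.0, -1.0]]
ft_force: [-0.8, -0.2, -0.6]
grip_width: -0.0001
gripper_force: 0.0
```

Emit:
{"method": "move_arm", "body": {"plan": [[0,0,0,0,0,0.1,-1],[0,0,0,0,0,0.1,-1],[0,0,0,0,0,0.1,-1]]}}

```text
time_s: 12.45
position: [0.6407, -0.0946, 0.0953]
tool_rot: [[0.962, 0.271, -0.0], [0.271, -0.962, 0.0], [-0.0, -0.0, -1.0]]
ft_force: [-0.1, 0.8, -0.1]
grip_width: 0.0001
gripper_force: 0.0
```

Emit:
{"method": "move_arm", "body": {"plan": [[0,0,0,0,0,0.1,-1],[0,0,0,0,0,0.1,-1],[0,0,0,0,0,0.1,-1]]}}

```text
time_s: 12.75
position: [0.6407, -0.0946, 0.0943]
tool_rot: [[0.962, 0.271, -0.0], [0.271, -0.962, 0.0], [-0.0, -0.0, -1.0]]
ft_force: [-1.0, 0.6, -0.1]
grip_width: 0.0
gripper_force: 0.0
```

Emit:
{"method": "move_arm", "body": {"plan": [[0,0,0,0,0,0.1,-1],[0,0,0,0,0,0.1,-1],[0,0,0,0,0,0.1,-1]]}}

```text
time_s: 13.05
position: [0.6408, -0.0947, 0.0934]
tool_rot: [[0.962, 0.271, 0.0], [0.271, -0.962, -0.0], [0.0, 0.0, -1.0]]
ft_force: [1.3, -0.2, 0.1]
grip_width: 0.0002
gripper_force: 0.4
```

Emit:
{"method": "move_arm", "body": {"plan": [[0,0,0,0,0,0.1,-1],[0,0,0,0,0,0.1,-1],[0,0,0,0,0,0.1,-1]]}}

```text
time_s: 13.35
position: [0.6409, -0.0947, 0.0925]
tool_rot: [[0.962, 0.271, 0.001], [0.271, -0.962, -0.0], [0.0, 0.0, -1.0]]
ft_force: [1.5, 0.1, 1.7]
grip_width: -0.0001
gripper_force: 0.8
```

Emit:
{"method": "move_arm", "body": {"plan": [[0,0,0,0,0,0.1,-1],[0,0,0,0,0,0.1,-1],[0,0,0,0,0,0.1,-1]]}}

```text
time_s: 13.65
position: [0.6409, -0.0947, 0.0914]
tool_rot: [[0.962, 0.271, 0.001], [0.271, -0.962, -0.0], [0.0, 0.0, -1.0]]
ft_force: [2.9, 1.0, 2.7]
grip_width: 0.0
gripper_force: 1.2
```

Emit:
{"method": "move_arm", "body": {"plan": [[0,0,0,0,0,0.1,-1],[0,0,0,0,0,0.1,-1],[0,0,0,0,0,0.1,-1]]}}

```text
time_s: 13.95
position: [0.6409, -0.0947, 0.0904]
tool_rot: [[0.962, 0.271, 0.001], [0.271, -0.962, -0.0], [0.0, 0.0, -1.0]]
ft_force: [1.3, 0.7, 3.4]
grip_width: 0.0003
gripper_force: 1.5
```

This one is softer (about 0.35 pad-N/mm from zero force) and shows lateral force from the tilt. I'll confirm with two more mm and a picture.

Emit:
{"method": "move_arm", "body": {"plan": [[0,0,0,0,0,0.1,-1],[0,0,0,0,0,0.1,-1],[0,0,0,0,0,0.1,-1]]}}

```text
time_s: 14.25
position: [0.6409, -0.0947, 0.0895]
tool_rot: [[0.962, 0.271, 0.001], [0.271, -0.962, -0.0], [0.001, 0.0, -1.0]]
ft_force: [3.6, 0.9, 3.3]
grip_width: -0.0
gripper_force: 2.1
```

Emit:
{"method": "move_arm", "body": {"plan": [[0,0,0,0,0,0.1,-1],[0,0,0,0,0,0.1,-1],[0,0,0,0,0,0.1,-1]]}}

```text
time_s: 14.55
position: [0.6409, -0.0947, 0.0885]
tool_rot: [[0.962, 0.271, 0.001], [0.271, -0.962, -0.0], [0.001, 0.0, -1.0]]
ft_force: [4.6, 0.9, 6.1]
grip_width: 0.0001
gripper_force: 2.7
```

Run:
```python
from h import *
avg(6)
p=env.get_image("scene")
cv2.imwrite("pics/c4.png",cv2.resize(p["color"][165:265,235:365,::-1],None,fx=6,fy=6,interpolation=cv2.INTER_CUBIC))
```

```text
14.85 [ 4.780e+00  3.800e-01  4.590e+00  1.000e-01 -7.200e-01  2.000e-02
  2.720e+00  8.847e+01] sd [0.38 0.22 0.39 0.04 0.01 0.04 0.03 0.02]
```

View pics/c4.png

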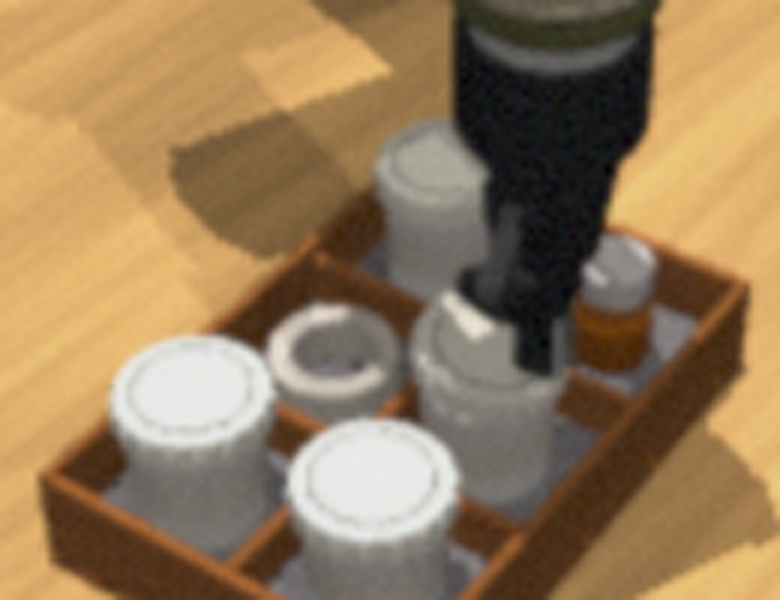

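The far-middle lid has clearly tipped: its left rim is raised near (415,360), and there's lateral force. It's the loose one. I'll lift, move over its centre and press.

Emit:
{"method": "move_arm", "body": {"plan": [[0,0,0,0,0,-1.8,-1],[0,0,0,0,0,-1.8,-1],[0,0,0,-2.5,0,-1.8,-1],[0,0,0,-2.5,0,-1.8,-1],[0,0,0,-2.5,0,-1.2,-1]]}}

```text
time_s: 15.4
position: [0.6164, -0.1016, 0.1]
tool_rot: [[0.963, 0.271, -0.001], [0.271, -0.963, 0.0], [-0.001, -0.0, -1.0]]
ft_force: [0.7, -0.3, 0.9]
grip_width: -0.0003
gripper_force: 0.0
```

Emit:
{"method": "move_arm", "body": {"plan": [[0,0,0,0,0,0.5,-1],[0,0,0,0,0,0.9,-1],[0,0,0,0,0,0.9,-1],[0,0,0,0,0,0.9,-1]]}}

```text
time_s: 15.8
position: [0.6169, -0.1014, 0.0914]
tool_rot: [[0.962, 0.272, -0.0], [0.272, -0.962, -0.0], [-0.0, 0.0, -1.0]]
ft_force: [-2.4, -0.1, 4.7]
grip_width: 0.0002
gripper_force: 2.5
```

Emit:
{"method": "move_arm", "body": {"plan": [[0,0,0,0,0,0.2,-1],[0,0,0,0,0,0.4,-1],[0,0,0,0,0,0.4,-1],[0,0,0,0,0,0.4,-1]]}}

```text
time_s: 16.2
position: [0.617, -0.1014, 0.0881]
tool_rot: [[0.962, 0.272, 0.001], [0.272, -0.962, -0.001], [0.001, 0.001, -1.0]]
ft_force: [-2.8, -0.9, 8.9]
grip_width: 0.0002
gripper_force: 4.5
```

Emit:
{"method": "move_arm", "body": {"plan": [[0,0,0,0,0,0.1,-1],[0,0,0,0,0,0.2,-1],[0,0,0,0,0,0.2,-1]]}}

```text
time_s: 16.5
position: [0.617, -0.1015, 0.0863]
tool_rot: [[0.962, 0.272, 0.001], [0.272, -0.962, -0.001], [0.001, 0.001, -1.0]]
ft_force: [-3.0, 0.9, 11.0]
grip_width: 0.0
gripper_force: 5.4
```

Emit:
{"method": "move_arm", "body": {"plan": [[0,0,0,0,0,0.1,-1],[0,0,0,0,0,0.2,-1],[0,0,0,0,0,0.2,-1]]}}

```text
time_s: 16.8
position: [0.617, -0.1015, 0.0844]
tool_rot: [[0.962, 0.272, 0.001], [0.272, -0.962, -0.001], [0.001, 0.001, -1.0]]
ft_force: [-3.4, -0.1, 10.5]
grip_width: 0.0001
gripper_force: 5.5
```

Emit:
{"method": "move_arm", "body": {"plan": [[0,0,0,0,0,0.1,-1],[0,0,0,0,0,0.2,-1],[0,0,0,0,0,0.2,-1]]}}

```text
time_s: 17.1
position: [0.617, -0.1015, 0.0824]
tool_rot: [[0.962, 0.272, 0.001], [0.272, -0.962, -0.001], [0.001, 0.001, -1.0]]
ft_force: [-3.7, 1.1, 11.0]
grip_width: -0.0004
gripper_force: 5.6
```

Emit:
{"method": "move_arm", "body": {"plan": [[0,0,0,0,0,0.1,-1],[0,0,0,0,0,0.2,-1],[0,0,0,0,0,0.2,-1]]}}

```text
time_s: 17.4
position: [0.617, -0.1014, 0.0806]
tool_rot: [[0.962, 0.272, 0.001], [0.272, -0.962, -0.001], [0.001, 0.001, -1.0]]
ft_force: [-4.7, 0.7, 12.7]
grip_width: -0.0001
gripper_force: 6.5
```

The force plateaued at about 11 N, which is the lid sliding down. I'll push to about 17 N to make sure it's seated.

Emit:
{"method": "move_arm", "body": {"plan": [[0,0,0,0,0,0.1,-1],[0,0,0,0,0,0.2,-1],[0,0,0,0,0,0.2,-1]]}}

```text
time_s: 17.7
position: [0.617, -0.1014, 0.0789]
tool_rot: [[0.962, 0.272, 0.001], [0.272, -0.962, -0.001], [0.001, 0.001, -1.0]]
ft_force: [-4.2, 0.6, 14.9]
grip_width: -0.0
gripper_force: 7.5
```

Emit:
{"method": "move_arm", "body": {"plan": [[0,0,0,0,0,0.1,-1],[0,0,0,0,0,0.2,-1],[0,0,0,0,0,0.2,-1]]}}

```text
time_s: 18.0
position: [0.617, -0.1014, 0.0771]
tool_rot: [[0.962, 0.272, 0.001], [0.272, -0.962, -0.001], [0.001, 0.001, -1.0]]
ft_force: [-5.4, 1.1, 17.3]
grip_width: -0.0001
gripper_force: 8.5
```

Emit:
{"method": "move_arm", "body": {"plan": [[0,0,0,0,0,0.1,-1],[0,0,0,0,0,0.1,-1],[0,0,0,0,0,0.1,-1]]}}

```text
time_s: 18.3
position: [0.6171, -0.1015, 0.0764]
tool_rot: [[0.962, 0.272, 0.002], [0.272, -0.962, -0.001], [0.001, 0.001, -1.0]]
ft_force: [-6.2, 1.4, 17.8]
grip_width: 0.0
gripper_force: 8.9
```

Emit:
{"method": "move_arm", "body": {"plan": [[0,0,0,0,0,-1.5,-1],[0,0,0,0,0,-3.0,-1],[0,0,0,2.5,0,-3.0,-1],[0,0,0,2.5,0,-2.0,-1],[0,0,0,2.5,0,-1.5,-1]]}}

```text
time_s: 18.8
position: [0.6406, -0.0943, 0.0878]
tool_rot: [[0.962, 0.272, -0.001], [0.272, -0.962, 0.001], [-0.001, -0.001, -1.0]]
ft_force: [2.9, 1.2, 4.9]
grip_width: -0.0002
gripper_force: 2.4
```

Emit:
{"method": "move_arm", "body": {"plan": [[0,0,0,0,0,0.1,-1],[0,0,0,0,0,0.1,-1],[0,0,0,0,0,0.1,-1]]}}

```text
time_s: 19.1
position: [0.6405, -0.0946, 0.0886]
tool_rot: [[0.963, 0.271, 0.0], [0.271, -0.963, 0.0], [0.0, -0.0, -1.0]]
ft_force: [1.8, 1.1, 3.5]
grip_width: -0.0001
gripper_force: 1.7
```

Emit:
{"method": "move_arm", "body": {"plan": [[0,0,0,0,0,0.1,-1],[0,0,0,0,0,0.1,-1],[0,0,0,0,0,0.1,-1]]}}

```text
time_s: 19.4
position: [0.6406, -0.0946, 0.0875]
tool_rot: [[0.962, 0.271, -0.0], [0.271, -0.962, 0.0], [-0.0, -0.0, -1.0]]
ft_force: [1.1, 3.3, 4.9]
grip_width: 0.0002
gripper_force: 2.3
```

Emit:
{"method": "move_arm", "body": {"plan": [[0,0,0,0,0,0.1,-1],[0,0,0,0,0,0.1,-1],[0,0,0,0,0,0.1,-1]]}}

```text
time_s: 19.7
position: [0.6407, -0.0946, 0.0865]
tool_rot: [[0.962, 0.271, 0.0], [0.271, -0.962, 0.0], [0.0, 0.0, -1.0]]
ft_force: [1.1, 2.9, 5.6]
grip_width: 0.0002
gripper_force: 2.8
```

Emit:
{"method": "move_arm", "body": {"plan": [[0,0,0,0,0,0.1,-1],[0,0,0,0,0,0.1,-1],[0,0,0,0,0,0.1,-1]]}}

```text
time_s: 20.0
position: [0.6408, -0.0946, 0.0857]
tool_rot: [[0.962, 0.271, 0.0], [0.271, -0.962, -0.0], [0.0, 0.0, -1.0]]
ft_force: [-0.0, 3.4, 6.3]
grip_width: 0.0001
gripper_force: 3.3
```

The slope is now 1.2 N/mm and the relaxed top is about 4 mm lower, so it's seated. I'll retreat.

Emit:
{"method": "move_arm", "body": {"plan": [[0,0,0,0,0,-3,-1],[0,0,0,0,0,-7,-1],[0,0,0,0,0,-11,-1],[0,0,0,0,0,-12,-1],[0,0,0,0,0,-12,-1]]}}

```text
time_s: 20.5
position: [0.6408, -0.0951, 0.2063]
tool_rot: [[0.963, 0.271, 0.002], [0.271, -0.963, -0.001], [0.001, 0.002, -1.0]]
ft_force: [-0.7, -0.6, 0.3]
grip_width: 0.0002
gripper_force: 0.0
```

Emit:
{"method": "move_arm", "body": {"plan": [[0,0,0,-5,3,0,-1],[0,0,0,-9,6,0,-1],[0,0,0,-13,9,0,-1],[0,0,0,-17,12,0,-1],[0,0,0,-17,12,0,-1]]}}

```text
time_s: 21.0
position: [0.5062, -0.2595, 0.2031]
tool_rot: [[0.964, 0.267, -0.004], [0.267, -0.964, 0.002], [-0.004, -0.003, -1.0]]
ft_force: [0.8, 0.9, 0.8]
grip_width: -0.0003
gripper_force: 0.0
```

Run:
```python
from h import *
p=env.get_image("scene")
cv2.imwrite("pics/c5.png",p["color"][:,:,::-1]); s=env.observe(); print(s["time_s"],s["position"],s["ft_force"])
```

```text
21.05 [ 0.50699447 -0.25880425  0.20325032] [ 0.74421255 -1.12968962  0.16920971]
```

View pics/c5.png

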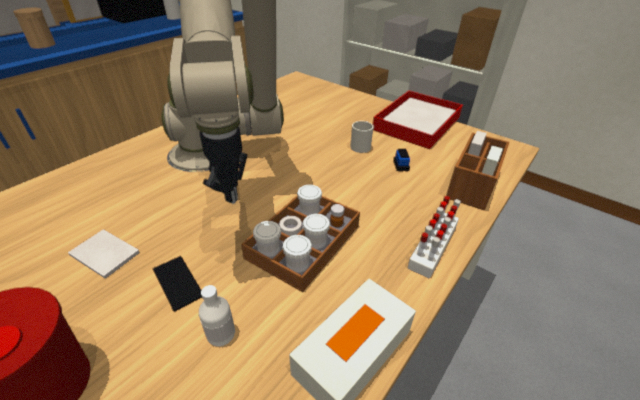

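All four lids sit level, with the seated one at (316,225). The arm is clear and everything else is where it was.

```bash
python3 -c "
from rig import env
print(env.close_job())"
```

```text
the job is handed in; nothing more can be done
None
```

The loose lid was the one in the far-middle cell; I pressed it home (about 18 N in the middle, about 4 mm down, no longer rocks), let go and handed the job in at about 21 s; I tested two other lids lightly (about 5 N) and did not need to touch the fourth.

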